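# Sweep carrot rounds off the board into the scrap tray

## Task

Clear the chopping board: with the fingertips, sweep the three orange carrot rounds along the board and off its edge into the open steel scrap tray that stands against one end of the board, until all three lie inside the tray. Only push them, never pick them up, and leave the little salt pot on the board and everything else around it standing where it is.

Things in the scene. Friction and masses are not known exactly. Their poses are not given: they have to be found in the camera images.
- board: Fixed rectangular wooden chopping board on feet, 270 (its x) by 280 (its y) mm, flat top without a rim, 50 mm above the counter. Origin on the counter under its centre; z up. The tray stands against either its +y or its -y end.
- tray: Fixed open stainless scrap tray, 270 (x) by 120 (y) by 45 mm high, walls and floor 3 mm, so its rim is 5 mm below the board's top. Its axes are parallel to the board's; it lies along the whole of one end of the board, 2 mm from it. Origin under its centre, on the counter.
- carrot1: Loose orange carrot round (one of three alike), a disc 34 mm in diameter and 16 mm thick, 15 g, lying flat on the board at the start. Origin at the disc's centre, z along the disc's axis.
- carrot2: Loose orange carrot round (one of three alike), a disc 34 mm in diameter and 16 mm thick, 15 g, lying flat on the board at the start. Origin at the disc's centre, z along the disc's axis.
- carrot3: Loose orange carrot round (one of three alike), a disc 34 mm in diameter and 16 mm thick, 15 g, lying flat on the board at the start. Origin at the disc's centre, z along the disc's axis.
- pot: Loose small salt pot, blue ceramic with white lid, 40 mm in diameter, 50 mm high, about 120 g, standing on the board beside the carrot rounds. Origin at the centre of its underside. To be left standing.
- container: Loose clip-on food container, pale body with blue lid and clips, 174 (x) by 114 (y) by 54 mm high, on the counter beside the board's other end, its lid closed. Origin at the centre of its underside. To be left alone.
- lid: Loose aluminium steamer lid, 224 mm in diameter, 52 mm high with its black knob, lying on the counter to the robot's right. Origin at the centre of its underside. To be left alone.
- spoon: Loose wooden spoon, 280 mm long, lying along its x on the counter to the robot's left. Origin about its middle, on the counter. To be left alone.

How it is judged (in metres and radians):
At the end, for the whole second after the job is handed in: The centre of each carrot round lies inside the tray's walls and lower than 42 mm above the counter, at rest (under 30 mm/s); pot, container, steamer lid and spoon are within 20 mm of where they began and the pot is upright within 0.2 rad (x of carrot1 in the frame of tray between -0.133 and 0.133 m and y of carrot1 in the frame of tray between -0.058 and 0.058 m and z of each of carrot1, carrot2, carrot3 in the frame of tray below 0.042 m and linear speed of each of carrot1, carrot2, carrot3 below 0.03 m/s and x of carrot2 in the frame of tray between -0.133 and 0.133 m and y of carrot2 in the frame of tray between -0.058 and 0.058 m and x of carrot3 in the frame of tray between -0.133 and 0.133 m and y of carrot3 in the frame of tray between -0.058 and 0.058 m and distance of each of pot, container, lid, spoon from where it was at the start of the episode below 0.02 m and angle between pot's own z axis and vertical below 0.2 rad); the robot touches nothing.
It fails at once if a carrot round is lifted: its centre more than 24 mm above the board's top (8 mm when it lies flat, under 19 mm on edge) (z of any of carrot1, carrot2, carrot3 in the frame of board above 0.074 m).
It fails at once if the salt pot is pushed more than 20 mm, lifted or tipped (distance of pot from where it was at the start of the episode above 0.02 m or angle between pot's own z axis and vertical above 0.3 rad).
It fails at once if the container, the steamer lid or the spoon is moved more than 20 mm (distance of any of container, lid, spoon from where it was at the start of the episode above 0.02 m).
It also fails if it takes over 58 s, if anything falls off the work surface, if the arm or the gripper's body presses on something with over 40 N, if the wrist force passes 120 N, or if a joint passes its speed limit or range.

## Robot

A 7-joint arm with a two-finger parallel gripper is mounted at the origin on the work surface. World frame = base frame: x ahead of the robot, y to its left, z up, the work surface at z = 0. Lengths are in mm, angles in rad, forces in N, time in s.
With the tool pointing down it reaches from about 425 to 950 mm from the base axis. Payload 4.7 kg.
Tool frame: the origin (TCP) lies on the front face of the gripper's body, between the roots of the fingers; the fingertips stand 73 mm ahead of it and the grasp point (between the pads) lies 54 mm ahead of it; z points along the fingers, y is the direction in which the jaws open and shut (so a half turn about z gives the same grasp; the last joint's range is limited). The gripper opens to 85 mm and grips with 20 to 120 N. Pads are 22 mm wide; open, the fingers measure 114 mm over their backs; the gripper's body (76 mm by 85 mm) begins 54 mm behind the grasp point. The pads swing forward as they close: fully open they stand 13 mm farther back than shut.
Start: joints at [-1.339, 0.469, -0.049, 1.532, 0.024, 1.141, -0.082], TCP at [174.01, 652.197, 303.935] pointing down, gripper open.
Joint ranges: [-2.59, 2.59], [-0.33, 1.99], [-1.39, 1.29], [0.1, 2.45], [-1.04, 4.18], [0.21, 1.99], [-2.66, 2.66]. Speed limits (rad/s): [2.57, 2.57, 3.14, 3.14, 3.14, 3.14, 3.14].

## Interface

Orientations are given as a 3x3 rotation matrix whose columns are the frame's x, y, z axes.
In Python, from station import * gives the robot as it stands. Calls block until the motion is done:
- goto(position, orientation): joint-space move of the TCP to a pose.
- move_l(position, attitude=None, speed=150, stop_force=None): straight line of the TCP; attitude=None keeps the orientation; speed is the mean speed in mm/s. With stop_force (N) it stops when the force on the tool has changed by that much, and returns True; else False.
- set_joints(angles): joint-space move.
- gripper_to(opening, newtons=None): finger opening in mm; newtons is the grip in N (None keeps the last); returns when the fingers have stopped.
- sleep(seconds).
- ik(position, orientation): joint angles nearest the present ones, or None.
- observe(): the state.
- snapshot(name): name is "side" or "top"; returns a dict with "frame" (384x512x3 uint8, red, green, blue), "depth" (384x512 float32, mm along the optical axis (not along the pixel's ray), 0 where there is no reading), "intrinsics" (3x3 intrinsics, pixels), "k1" (the pictures are not rectified: a ray, as slopes to the right and down, at radius r is drawn at 1 + k1 r^2 times it, then the intrinsics apply), "R" (3x3) and "t" (3): a world point X has camera coordinates R X + t. Camera axes: x right, y down, z forward; pixel columns grow to the right and rows downward; lengths in mm; the calibration is good to about 2 mm. A picture is of the moment at which its call begins.
A pose or a line that the arm cannot do raises MotionError and nothing moves.
- job_done(): hands the job in, once; it reports no verdict.
Trained networks look in the newest picture that a camera, given by its name, has taken for a name from the list of things; names that differ only in an ending like _2 or _b are one class to them, and where a whole thing is asked for, a point or a joint stands for the part that bears it (a point fixed in the world has none). Each returns a list of dicts, best first, with "p" (0 to 1); they miss things now and then, are a little off and sometimes report something else, mostly with a low value. They report only what shows in the picture. A call takes as long as a camera call.
- regions_of(camera, thing): "pixels" (384x512 bool, what is visible of it) and "rect" ([left, top, right, bottom] in pixels, round what is visible of it).
The state is a dict: "time_s": time; "joint_pos": joint angles; "joint_velocities": joint speeds; "joint_efforts": joint torques, N m; "tool_pos": TCP position; "tool_rot": TCP orientation; "force": force on the tool from outside, world axes, zero at the start; "wrist_torque": the same for the moment, N m; "width": finger opening in mm.
Only numpy, scipy, OpenCV 4.12 (cv2) and the standard library are available. Lean on these libraries where they do the work, as an engineer would, in place of code of your own. Each camera call takes 0.05 s, during which the arm holds its last target. There are 200 camera calls.

## Working session

There is one attempt and no reset: what is moved stays moved. The work goes in short steps, each a Python script; the robot and the scene stay as the last script left them, time stands still between calls to the robot, and variables do not carry over. Pictures are saved under pics/ and viewed, about 8 in all and at most 12, crops included, and the job is handed in when it is done.

```bash
mkdir -p pics; ls
cat > h.py <<'E'
from station import *
import numpy as np, cv2
def world(s,uv,depth=None,z=None):
    """pixels Nx2 -> world, from depth or at plane z"""
    K=np.array(s["intrinsics"],float);k=s["k1"];R=np.array(s["R"]);t=np.array(s["t"])
    uv=np.asarray(uv,float).reshape(-1,2)
    d=(uv-K[:2,2])/[K[0,0],K[1,1]]; n=d.copy()
    for _ in range(20): n=d/(1+k*(n**2).sum(1,keepdims=True))
    ray=np.c_[n,np.ones(len(n))]
    if depth is not None: return (ray*np.asarray(depth).reshape(-1,1)-t)@R
    c=-R.T@t; w=ray@R
    return c+w*((z-c[2])/w[:,2])[:,None]
E
python3 - <<'E'
from h import *
S={}
for c in("side","top"):
    s=S[c]=snapshot(c); cv2.imwrite(f"pics/{c}0.png",s["frame"][:,:,::-1])
    print(c,"cam at",(-np.array(s["R"]).T@s["t"]).round())
    for th in("board","tray","carrot1","pot","container","lid","spoon"):
        for r in regions_of(c,th):
            m=r["pixels"]; v,u=np.nonzero(m&(s["depth"]>0))
            if len(u)<5: continue
            P=world(s,np.c_[u,v],s["depth"][v,u]); top=P[P[:,2]>np.percentile(P[:,2],95)-6]
            print(th,round(r["p"],2),r["rect"],"med",np.median(P,0).round(),"ztop",np.percentile(P[:,2],[5,50,95]).round(),"topmid",((top.min(0)+top.max(0))/2).round(),"rect",np.array(cv2.minAreaRect(top[:,:2].astype(np.float32))[1]).round(),round(cv2.minAreaRect(top[:,:2].astype(np.float32))[2],1))
a=np.hstack([S[c]["frame"] for c in S])[:,:,::-1]
print(observe()["time_s"])
E
```

```text
pics
side cam at [ 396. 1089.  965.]
board 0.74 [193.1, 167.4, 308.8, 250.3] med [549.  63.  51.] ztop [46. 51. 54.] topmid [553.  43.  71.] rect [290. 271.] 81.0
tray 0.78 [173.8, 220.9, 283.6, 293.6] med [584. 230.   8.] ztop [ 1.  8. 45.] topmid [585. 243.  44.] rect [128. 271.] 81.5
carrot1 0.61 [219.9, 186.9, 230.2, 197.3] med [640.  39.  66.] ztop [52. 66. 70.] topmid [640.  33.  68.] rect [32. 31.] 42.4
carrot1 0.58 [233.3, 207.7, 245.5, 214.8] med [590. 106.  66.] ztop [53. 66. 70.] topmid [591. 101.  68.] rect [33. 32.] 83.7
pot 0.65 [270.0, 202.1, 285.1, 223.0] med [474. 111.  81.] ztop [54. 81. 96.] topmid [476. 102.  96.] rect [28. 29.] 55.4
container 0.79 [248.6, 150.1, 300.9, 182.4] med [ 517. -144.   55.] ztop [47. 55. 58.] topmid [ 521. -151.   56.] rect [114. 172.] 77.4
container 0.21 [179.4, 308.3, 298.8, 342.9] med [502. 445.  13.] ztop [ 1. 13. 21.] topmid [517. 438.  20.] rect [ 48. 277.] 83.6
lid 0.57 [266.7, 104.6, 324.8, 139.1] med [ 481. -487.   19.] ztop [ 5. 19. 30.] topmid [ 487. -510.   40.] rect [139. 158.] 19.6
lid 0.54 [257.9, 200.4, 268.6, 209.9] med 
[... 801 characters left out ...]
 [80. 89. 95.] topmid [471.  98.  94.] rect [26. 29.] 33.2
pot 0.44 [184.3, 149.4, 279.4, 240.3] med [550.  36.  49.] ztop [44. 49. 53.] topmid [550.  43.  65.] rect [279. 270.] 81.0
container 0.91 [275.9, 175.2, 310.7, 232.8] med [ 519. -155.   52.] ztop [48. 52. 57.] topmid [ 519. -155.   56.] rect [111. 170.] 78.2
lid 0.97 [369.2, 183.6, 440.1, 250.0] med [ 480. -513.   16.] ztop [ 3. 16. 26.] topmid [ 481. -520.   38.] rect [165. 157.] 5.9
lid 0.6 [145.5, 142.8, 198.2, 232.8] med [585. 251.   3.] ztop [-2.  3. 43.] topmid [583. 243.  45.] rect [125. 270.] 81.2
spoon 0.76 [108.5, 168.0, 123.1, 248.1] med [508. 444.  12.] ztop [-1. 12. 21.] topmid [515. 438.  20.] rect [ 50. 265.] 83.3
0.8
```

Run:
```python
import cv2,numpy as np
a=cv2.imread("pics/top0.png")[120:270,90:330];b=cv2.imread("pics/side0.png")[130:350,160:340]
a=cv2.resize(a,None,fx=1.9,fy=1.9);b=cv2.resize(b,None,fx=1.8,fy=1.8)
c=np.zeros((400,790,3),np.uint8);c[:a.shape[0],:a.shape[1]]=a;c[:b.shape[0],460:460+b.shape[1]]=b
cv2.imwrite("pics/a.png",c)
```

```text
(no output)
```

View pics/a.png

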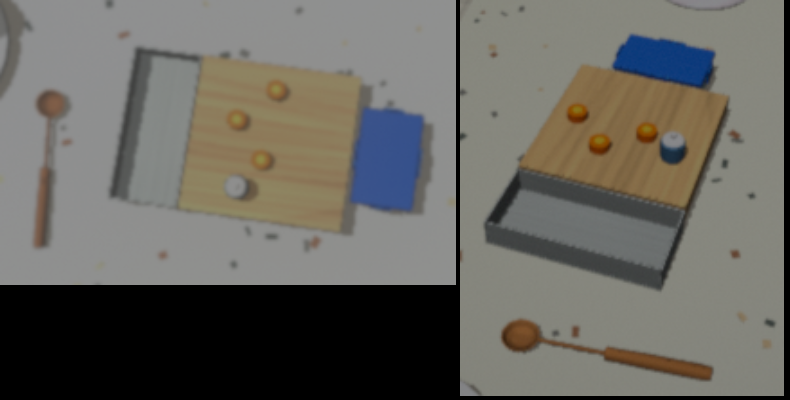

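The picture shows three carrot rounds (full-frame top view about (236,167), (215,183) and (228,204)), the pot at (214,218) beside the third, and the tray at the +y end. The network found only two rounds per view and labelled one round "lid", but the two views agree on positions and heights (carrot tops 68 mm, board 50 mm). I'll push with nearly closed fingers, starting with the round farthest from the pot.

```bash
cat >> h.py <<'E'
O=np.array([551,43.]); d=np.array([.162,.987]); p=np.array([.987,-.162])
def w(x,y,z): return [*(O+x*p+y*d),z]
def att():
    c=[]
    for s in(1,-1):
        y=np.r_[s*p,0]; z=np.array([0,0,-1.]); R=np.c_[np.cross(y,z),y,z]
        q=ik(w(0,0,230),R)
        if q is not None: c.append((np.abs(np.array(q)-observe()["joint_pos"]).max(),s,R))
    c.sort(key=lambda a:a[0]); return c[0][2]
def bf(P): return np.array([(P[:2]-O)@p,(P[:2]-O)@d])
E
python3 - <<'E'
from h import *
for n,P in dict(A=(640,33),B=(591,101),C=(521.,58),pot=(474,99),tray=(585,243)).items(): print(n,bf(np.array(P,float)).round())
R=att(); print(R.round(2))
gripper_to(12)
goto(w(89,-50,200),R)
print(move_l(w(89,-50,140),speed=150), move_l(w(89,-50,112),speed=25,stop_force=4))
o=observe(); z=o["tool_pos"][2]; print("touch",o["tool_pos"],o["force"],o["width"],o["time_s"])
move_l(w(89,-50,z+5),speed=40)
s=snapshot("side"); cv2.imwrite("pics/b.png",cv2.resize(s["frame"][130:300,160:330,::-1],None,fx=3,fy=3))
print(observe()["tool_pos"])
E
```

```text
A [89.  5.]
B [30. 64.]
C [-32.  10.]
pot [-85.  43.]
tray [  1. 203.]
[[ 0.16  0.99  0.  ]
 [ 0.99 -0.16  0.  ]
 [ 0.    0.   -1.  ]]
False True
touch [630.69716176 -20.76460218 123.02698278] [-1.46409946  0.02580968  5.60854079] 12.027834654533276 5.6333
[630.67373477 -20.72175915 127.91230734]
```

View pics/b.png

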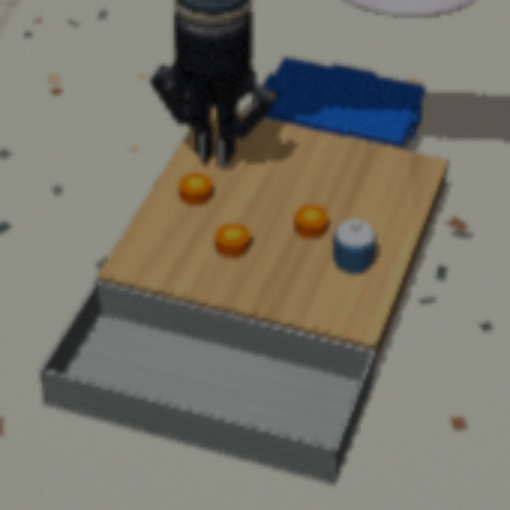

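The board was touched with the fingertips at z=50, as expected. The fingers stand behind round A (crop about (195,187)). The knuckles stick out to the sides, so I'll measure their height from depth before working near the pot. Sweeping A, then B.

```bash
cat >> h.py <<'E'
def sweep(x0,y0,x1,R,zt=128,yend=155,speed=90):
    goto(w(x0,y0,170),R); move_l(w(x0,y0,zt),speed=80)
    print("stopped",move_l(w(x1,yend,zt),speed=speed,stop_force=20),bf(np.array(observe()["tool_pos"])).round())
def up():
    P=observe()["tool_pos"]; move_l([P[0],P[1],200],speed=150)
def orange(c):
    s=snapshot(c); h=cv2.cvtColor(s["frame"],cv2.COLOR_RGB2HSV)
    m=((h[...,0]>5)&(h[...,0]<22)&(h[...,1]>190)&(h[...,2]>110)).astype(np.uint8)
    n,l,st,ce=cv2.connectedComponentsWithStats(m)
    for i in range(1,n):
        if st[i,4]<15: continue
        v,u=np.nonzero((l==i)&(s["depth"]>0))
        if len(u)==0: continue
        P=np.median(world(s,np.c_[u,v],s["depth"][v,u]),0); print(c,st[i,4],bf(P).round(),P[2].round())
    return s
E
python3 - <<'E'
from h import *
R=att()
print("stopped",move_l(w(89,155,128),speed=90,stop_force=20))
s=snapshot("side"); v,u=np.mgrid[0:384,0:512]; m=s["depth"]>0
P=world(s,np.c_[u[m],v[m]],s["depth"][m]); T=np.array(observe()["tool_pos"])
q=np.c_[(P[:,:2]-T[:2])@p,(P[:,:2]-T[:2])@d,P[:,2]-T[2]]
k=(np.abs(q[:,1])<30)&(np.abs(q[:,0])<90)&(q[:,2]>-68)&(q[:,2]<60)
for a in range(-80,80,10):
    b=k&(q[:,0]>=a)&(q[:,0]<a+10)
    if b.any(): print(a,b.sum(),np.percentile(q[b,2],[0,10,50]).round())
up(); sweep(30,10,25,R); up()
for c in("side","top"):
    s=orange(c)
    cv2.imwrite(f"pics/c_{c}.png",cv2.resize(s["frame"][130:300,130:330,::-1],None,fx=3,fy=3))
print(observe()["time_s"])
E
```

```text
stopped False
-70 10 [15. 16. 22.]
-60 45 [ 4. 12. 23.]
-50 58 [-12.  -2.  18.]
-40 84 [-24. -12.  37.]
-30 64 [-28. -19.  23.]
-20 144 [-68. -54.  -8.]
-10 62 [-64. -54.  -4.]
0 107 [-68. -58. -22.]
10 99 [-68. -55. -16.]
20 39 [-59. -45. -12.]
30 59 [-27. -19.  -7.]
40 72 [-20.  -9.   6.]
50 44 [-1.  7. 21.]
60 10 [14. 18. 22.]
stopped False [ 25. 154.]
side 53 [-33.  17.] 68.0
side 69 [ 89. 189.] 20.0
side 70 [ 26. 184.] 20.0
12.925
```

View pics/c_side.png

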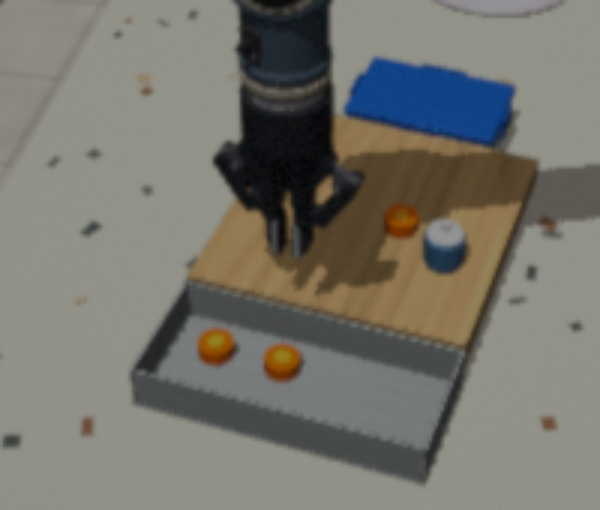

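A and B are in the tray. The knuckles hang to about 28 mm below the TCP plane at 35 mm sideways, too close to the pot (top about 98) for a straight sweep. So I'll sweep C diagonally, 32° away from the pot and slightly higher, which ends in the gap between the other two rounds.

Run:
```python
from h import *
a=np.radians(32); f=np.sin(a)*p+np.cos(a)*d; g=np.cos(a)*p-np.sin(a)*d
y=np.r_[g,0]; z=np.array([0,0,-1.]); R=np.c_[np.cross(y,z),y,z]
C=np.array([-32,11.]); fb=np.array([np.sin(a),np.cos(a)])
s0=C-48*fb; s1=C+(150-C[1])/fb[1]*fb; print(s0,s1)
sweep(*s0,s1[0],R,zt=130,yend=150)
up(); goto(w(20,0,260),R)
for c in("side","top"):
    s=orange(c)
    for r in regions_of(c,"pot")[:1]:
        v,u=np.nonzero(r["pixels"]&(s["depth"]>0)); print("pot",r["p"],np.median(world(s,np.c_[u,v],s["depth"][v,u]),0).round())
    if c=="side": cv2.imwrite("pics/d.png",cv2.resize(s["frame"][130:350,130:340,::-1],None,fx=2.6,fy=2.6))
print(observe()["time_s"],observe()["force"])
```

```text
[-57.43612468 -29.70630862] [ 54.85683992 150.        ]
stopped False [ 55. 150.]
side 211 [ 53. 182.] 22.0
pot 0.47 [475. 111.  83.]
18.4333 [-0.71191507  0.99757971 -0.36100716]
```

View pics/d.png

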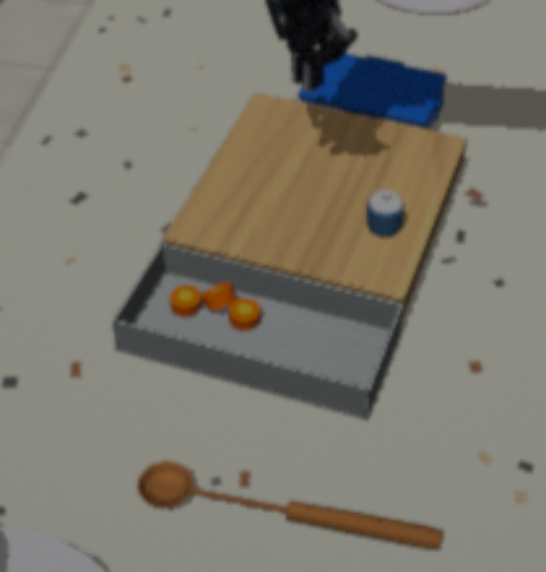

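All three rounds are in the tray. C (crop about (219,296)) is tilted between the other two near the board-side wall. I'll check its place and height before handing in.

Run:
```python
from h import *
for c in ("side","top"):
    s=snapshot(c); h=cv2.cvtColor(s["frame"],cv2.COLOR_RGB2HSV)
    v,u=np.nonzero((h[...,0]>3)&(h[...,0]<22)&(h[...,1]>150)&(h[...,2]>60)&(s["depth"]>0))
    P=world(s,np.c_[u,v],s["depth"][v,u]); b=np.c_[(P[:,:2]-O)@p,(P[:,:2]-O)@d,P[:,2]]
    k=(b[:,1]>130)&(b[:,1]<270)&(b[:,2]<60)
    b=b[k]; print(c,len(b))
    for lo,hi in((0,42),(42,74),(74,115)):
        q=b[(b[:,0]>=lo)&(b[:,0]<hi)]
        if len(q): print(lo,hi,len(q),"y",np.percentile(q[:,1],[2,50,98]).round(),"z",np.percentile(q[:,2],[2,50,98]).round(),"x",np.percentile(q[:,0],[2,50,98]).round())
for th in("container","lid","spoon"):
    r=regions_of("top",th)
    if r: print(th,r[0]["p"],r[0]["rect"])
```

```text
side 287
0 42 102 y [167. 187. 198.] z [ 9. 20. 24.] x [10. 24. 41.]
42 74 90 y [158. 181. 190.] z [17. 27. 35.] x [42. 54. 72.]
74 115 95 y [169. 189. 201.] z [10. 19. 24.] x [ 75.  88. 105.]
top 13
42 74 13 y [162. 171. 178.] z [27. 30. 36.] x [45. 48. 54.]
container 0.96 [270.8, 173.7, 315.0, 231.6]
lid 0.64 [366.8, 179.4, 439.5, 248.7]
spoon 0.89 [110.4, 168.0, 123.5, 249.3]
```

```bash
python3 -c "
from h import *
print(observe()['time_s']); job_done()"
```

```text
18.6833
the job is handed in; nothing more can be done
```

All three carrot rounds are in the scrap tray, and I handed the job in at 18.7 s of the 58 s allowed. No verdict comes back, so this rests on my own checks.

**What I did:** I swept each round off the board with nearly closed fingertips, 5–7 mm above the board's top. Two went straight along the board. I took the third at 32° away from the salt pot, because the gripper's knuckles would have passed too close over it.

**Last checks:**
- **Carrot rounds:** two lie flat. The third leans tilted between them. It is clear of the tray's walls, its highest point is about 36 mm above the counter, and its centre is at roughly 22 mm (estimated; the limit is 42 mm).
- **Pot:** it stands upright, and the side camera gives the same place as at the start to within 2 mm.
- **Container, steamer lid and spoon:** their outlines in the top view match the start to within about 5 pixels. I did not re-measure their positions.
- **Robot:** clear of everything, about 260 mm above the counter.

**Weak or disagreeing readings:**
- The networks found only two rounds in each view at the start and called the third "lid".
- In the last checks the arm hid most of the tray from the top camera, and the network did not report the pot there. The flat rounds and the pot are therefore confirmed from the side view only.

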